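Unclamp the tube block and store it in its dock

ROBOT

A 6-joint arm with a two-finger parallel gripper is mounted at the origin on the work surface. World frame = base frame: x ahead of the robot, y to its left, z up, the work surface at z = 0. Lengths are in m, angles in degrees, forces in N, time in s.
With the tool pointing down it reaches from about 0.3 to 0.775 m from the base axis. Payload 14.6 kg.
Tool frame: the origin (TCP) lies on the front face of the gripper's body, between the roots of the fingers; the fingertips stand r.tip_reach ahead of it and the grasp point (between the pads) lies 78 mm ahead of it (r.tip_reach is the distance from the TCP to the fingertips, in m); z points along the fingers, y is the direction in which the jaws open and shut (so a half turn about z gives the same grasp; the last joint's range is limited). The gripper opens to 94 mm and grips with 3 to 60 N. Pads are 16 mm wide; open, the fingers measure 119 mm over their backs; the gripper's body (75 mm by 177 mm) begins 78 mm behind the grasp point.
Start: joints at [64.939, 17.183, 87.147, -0, 75.671, -3.816], TCP at [0.199, 0.513, 0.303] pointing down, gripper open.
Joint ranges: [-173.82, 173.82], [-45.26, 126.66], [13.44, 144.39], [-59.66, 239.66], [0, 175.72], [-146.38, 146.38]. Speed limits (degrees/s): [127.2, 127.2, 147.25, 180, 180, 180].

INTERFACE

Orientations are given as a 3x3 rotation matrix whose columns are the frame's x, y, z axes.
In Python, from rig import r, effector, grab_frame, job gives the robot as it stands. Calls block until the motion is done:
- r.move_to(position, orientation): joint-space move of the TCP to a pose.
- r.move_straight(position, feed=0.15, ori=None): straight line of the TCP; ori=None keeps the orientation; feed is the mean speed in m/s.
- r.set_joints(angles): joint-space move.
- effector.gripper_open() and effector.close_gripper(squeeze=None): open the fingers fully, or close them until they stop; squeeze is the grip in N (None keeps the last).
- r.pause(seconds).
- r.solve_ik(position, orientation): joint angles nearest the present ones, or None.
- grab_frame(name): name is "scene" or "side" or "wrist"; returns a dict with "img" (400x640x3 uint8, red, green, blue), "fov_y" (degrees; the focal length in pixels is half the picture's height over the tangent of half this angle, whatever the lens; pixels are square), "cx", "cy" (the principal point, pixels), "eye" and "orientation" of the camera in the world. Camera axes: x right, y down, z forward; pixel columns grow to the right and rows downward; lengths in m; the calibration is good to about 2 mm. The wrist camera is an equidistant fisheye: a pixel r from the principal point sees the ray r / f radians off the axis. A picture is of the moment at which its call begins. There is no depth.
A pose or a line that the arm cannot do raises r.Unreachable and nothing moves.
- job.job_done(): hands the job in, once; it reports no verdict.
Readings, each from a call of its own:
- r.get_time(): time.
- r.get_joint_pos(): joint angles.
- r.get_dq(): joint speeds.
- r.get_joint_efforts(): joint torques, N m.
- r.get_ee_pos(): TCP position.
- r.get_tcp_rot(): TCP orientation.
- r.get_force(): force on the tool from outside, world axes, zero at the start.
- r.get_wrist_torque(): the same for the moment, N m.
- r.get_grip_width(): finger opening in m.
Only numpy, scipy, OpenCV 4.12 (cv2) and the standard library are available. Lean on these libraries where they do the work, as an engineer would, in place of code of your own. Each camera call takes 0.05 s, during which the arm holds its last target.

TASK

The aluminium tube block is held down in the shaker's nest by a toggle clamp: flip the clamp lever up and over, past upright, so that it stays open by itself. Then lift the block out, set it down upright on the cork mat and let go of it there, so that you can take it by its other pair of sides, and lower it gently into the white storage dock, crosswise between the two cheeks and fully home. Leave the clamp open and the bottle, beaker and tip box where they stand.

Things in the scene. Friction and masses are not known exactly. Their poses are not given: they have to be found in the camera images.
- shaker: Compact laboratory heater-shaker, fixed, white body 150 (x) x 210 (y) x 60 mm high (deck). Origin: centre of its underside; z up. The nest is on its deck. The steel clamp stand is on the +y side (x +-25 mm, y 49 to 84 mm), its ears reach 144 mm above the bench.
- nest (a point): Centre of the nest floor, at the shaker's (0, 0, 68 mm), axes as the shaker. Cheeks on the +-y sides: 56 mm long, inner faces 27 mm and outer 35 mm from the centre, 55 mm high. End lips on the +-x sides: 8 mm high, 36 to 42 mm from the centre. So here the block can only be gripped by its end faces, fingers closing along the shaker's x.
- pivot (a point): Hinge axis of the clamp lever, at the shaker's (0, +60, 136 mm); the axis runs along the shaker's x. Fully open, the lever leans from here to +y and up; its tip then stands at the shaker's y +122 mm, 271 mm above the bench: carry the block over it or around it.
- clamp (a joint): Angle of the toggle clamp lever, rad: 0 clamped (level, pointing to the shaker's -y over the block); grows as the free end rises and swings over towards +y; stops open at 2.0 (25 degrees past upright). It is heavy (0.3 kg): short of upright (1.57) it falls shut, past upright it falls open and stays; it takes about 2 N at the grip. Steel bar 14 x 10 mm, 148 mm long from the pivot.
- clamp_grip (a point): Middle of the lever's grey plastic grip, 126 mm from the pivot; grip 48 mm long, 16 x 16 mm in section. Moves with the lever: clamped it lies at the shaker's (0, -66, 136 mm), 76 mm above the deck with nothing under it. Can be pinched from above, fingers closing along the shaker's x (the bar turns between the pads as it swings), or hooked from beneath.
- block: Aluminium tube block, loose, 0.3 to 0.55 kg, 66 (its x) x 48 (its y) x 60 mm high, six dark 12 mm tube holes in its top. Origin: centre of its underside; z up. It starts in the nest, its x along the shaker's x, under the clamp's rubber foot.
- mat: Square cork mat, fixed, 150 x 150 x 4 mm. Origin: centre of its underside, so its top is 4 mm higher.
- dock: White storage dock, fixed, foot 120 x 120 x 10 mm. Origin: centre of its underside. Two upright cheeks on its +-y sides: 40 mm long in x, inner faces 36.5 mm and outer 46.5 mm from the centre, tops 65 mm above the bench. Low lips on its +-x sides: tops 18 mm above the bench, 27.5 to 33.5 mm from the centre.
- dock_floor (a point): Centre of the dock's floor, 10 mm above the bench; axes as the dock. The block fits only with its x along the dock's y, with 3.5 mm play each way; its two 66 mm long faces then look to the dock's +-x and are the only ones that can be gripped.
- reagent: Bystander: amber bottle, 50 mm wide, 100 mm high. Origin: centre of its underside.
- beaker: Bystander: white beaker, 64 mm wide, 75 mm high. Origin: centre of its underside.
- tipbox: Bystander: grey tip box with clear lid, 85 x 120 x 57 mm. Origin: centre of its underside.
There are look-alikes about, which are no part of the job. Leave any pink or purple look-alike of the block alone.

How it is judged:
By the outcome, as a careful person would: the job done as asked, in the order asked, and still so for the second after the job is handed in, with the robot touching nothing.
It also fails if it takes over 72 s, if anything falls off the work surface, if the arm or the gripper's body presses on something with over 40 N, if the wrist force passes 120 N, or if a joint passes its speed limit or range.

## Working session

There is one attempt and no reset: what is moved stays moved. The work goes in short steps, each a Python script; the robot and the scene stay as the last script left them, time stands still between calls to the robot, and variables do not carry over. Pictures are saved under pics/ and viewed, and the job is handed in when it is done.

```bash
mkdir -p pics; ls; python3 - <<'E'
from rig import r, effector, grab_frame, job
import cv2,json
for n in ["scene","side","wrist"]:
    g=grab_frame(n); cv2.imwrite(f"pics/{n}0.png",g["img"][:,:,::-1])
    print(n,g["fov_y"],g["cx"],g["cy"],g["eye"],g["orientation"])
print(r.tip_reach,r.get_time(),r.get_tcp_rot(),r.get_force())
E
```

```text
pics
scene 55.750243361825774 311.7027768964127 199.70765329178892 [ 1.02996228 -0.32528157  0.90730871] [[ 0.60138286  0.64250325 -0.47489813]
 [ 0.7987912  -0.49576698  0.34080453]
 [-0.0164708  -0.58429844 -0.8113717 ]]
side 47.50125907162331 309.1317152944361 194.52077120448803 [ 0.18296478 -1.03591209  0.77788757] [[ 0.94658659 -0.1636462   0.27783761]
 [-0.32234598 -0.5021011   0.80248835]
 [ 0.0081784  -0.84918455 -0.52803286]]
wrist 65.70646984690485 318.64018832560987 195.13595512015823 [0.1288765  0.53926873 0.3842946 ] [[ 3.62133963e-01  9.01120708e-01  2.38412381e-01]
 [ 9.32125969e-01 -3.49974982e-01 -9.30520769e-02]
 [-4.12784608e-04  2.55927689e-01 -9.66695840e-01]]
0.0972 0.15 [[-9.32042585e-01  3.62348572e-01 -3.63340708e-04]
 [ 3.62348750e-01  9.32042249e-01 -7.92807677e-04]
 [ 5.13761618e-05 -8.70586568e-04 -9.99999620e-01]] [ 0.06051688 -0.25694085 -0.02738487]
```

View pics/scene0.png

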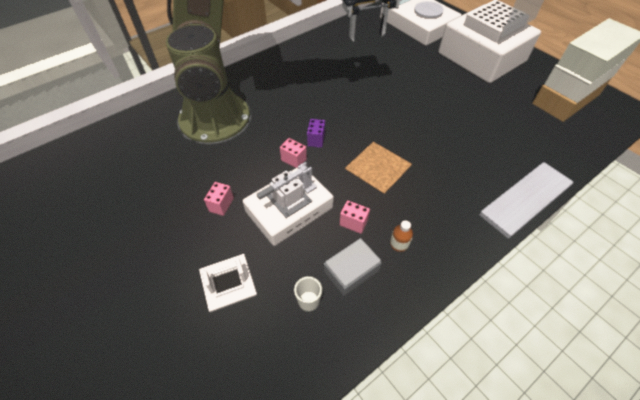

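View pics/side0.png

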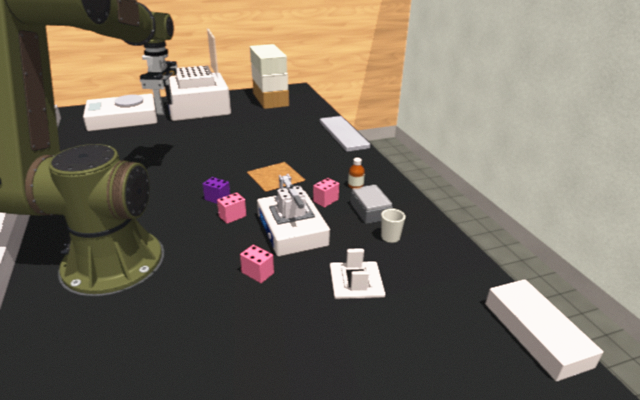

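View pics/wrist0.png

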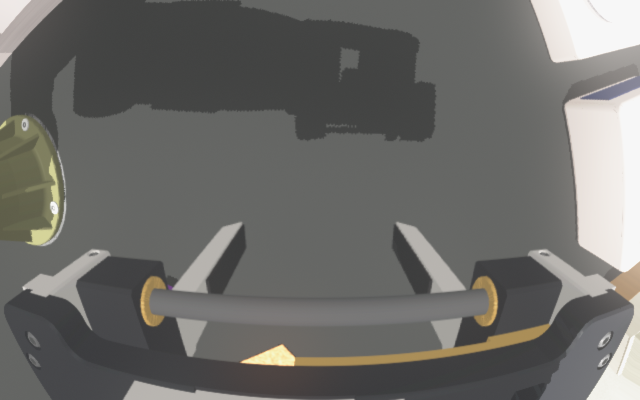

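The scene shows a shaker at scene (288,205), side (292,220); the cork mat at (378,167); the dock at (228,282); pink/purple look-alikes at (292,152), (218,198), (355,216) and (316,132). I'll enlarge next.

```bash
cat > h.py <<'E'
import numpy as np, cv2
from rig import r, effector, grab_frame, job
def focal(g): return 200/np.tan(np.radians(g["fov_y"]/2))
def ray(g,u,v,fish=False):
    f=focal(g); x=u-g["cx"]; y=v-g["cy"]
    if fish:
        rr=np.hypot(x,y); t=rr/f; d=np.array([np.sin(t)*x/max(rr,1e-9),np.sin(t)*y/max(rr,1e-9),np.cos(t)])
    else: d=np.array([x/f,y/f,1])
    d=np.array(g["orientation"])@d; return np.array(g["eye"]),d/np.linalg.norm(d)
def onplane(g,u,v,z,fish=False):
    e,d=ray(g,u,v,fish); return e+d*(z-e[2])/d[2]
def tri(rays):
    A=np.zeros((3,3));b=np.zeros(3)
    for e,d in rays:
        P=np.eye(3)-np.outer(d,d);A+=P;b+=P@e
    p=np.linalg.solve(A,b); return p,[np.linalg.norm(np.cross(p-e,d)) for e,d in rays]
def proj(g,p,fish=False):
    c=np.array(g["orientation"]).T@(np.array(p)-np.array(g["eye"])); f=focal(g)
    if fish:
        rr=np.hypot(c[0],c[1]);t=np.arctan2(rr,c[2]);return g["cx"]+f*t*c[0]/rr,g["cy"]+f*t*c[1]/rr
    return g["cx"]+f*c[0]/c[2],g["cy"]+f*c[1]/c[2]
def crop(img,x0,y0,x1,y1,k,name):
    cv2.imwrite(name,cv2.resize(img[y0:y1,x0:x1,::-1],None,fx=k,fy=k,interpolation=cv2.INTER_CUBIC))
E
python3 - <<'E'
from h import *
s=grab_frame("scene")["img"];d=grab_frame("side")["img"]
crop(s,190,130,350,250,5,"pics/s1.png");crop(d,230,150,390,270,5,"pics/d1.png")
E
```

```text
(no output)
```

View pics/s1.png

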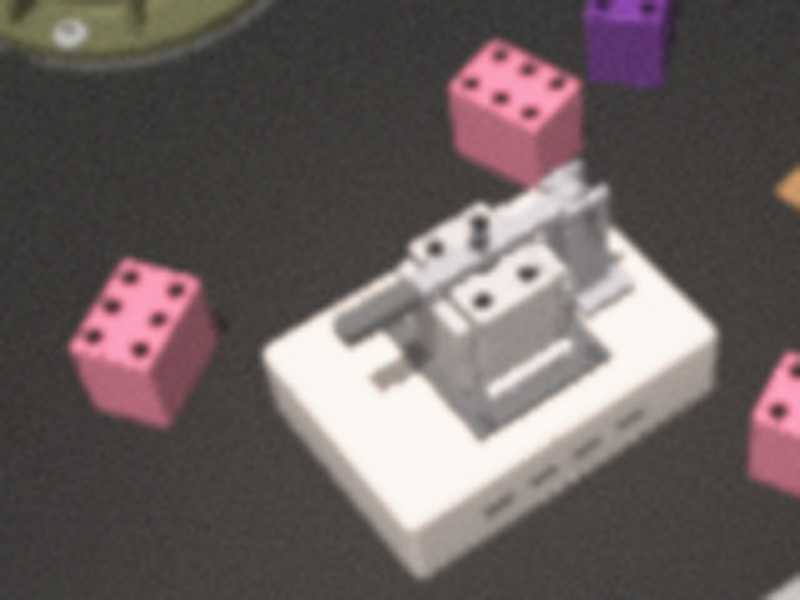

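View pics/d1.png

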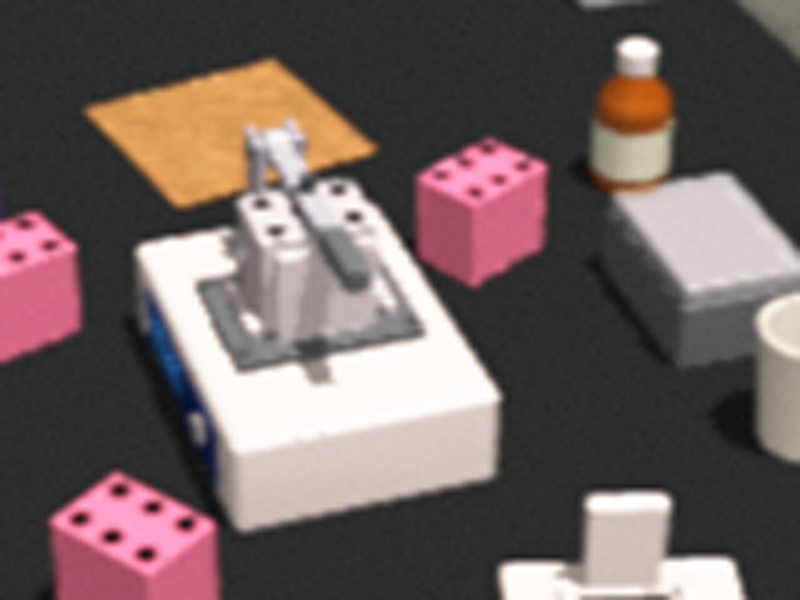

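The aluminium (pale grey) block is the one in the nest under the lever, at scene (288,188), side (292,205). All the free-standing ones are pink or purple. Next I'll measure the corners in both views.

```bash
python3 - <<'E'
from h import *
S=grab_frame("scene");D=grab_frame("side")
# rough by hand
def T(n,a,b):
    p,e=tri([ray(S,*a),ray(D,*b)]);print(n,p.round(4),np.round(e,4))
c=lambda x,y:(190+x/5-.4,130+y/5-.4)
d=lambda x,y:(230+x/5-.4,150+y/5-.4)
T("deck+x-y",c(412,528),d(500,400));T("deck-x-y",c(264,355),d(236,465))
T("grip tip",c(345,330),d(358,275))
# colour masks
for nm,g in(("S",S),("D",D)):
    hsv=cv2.cvtColor(g["img"],cv2.COLOR_RGB2HSV)
    m=cv2.inRange(hsv,(8,90,90),(25,255,255))
    n,l,st,ce=cv2.connectedComponentsWithStats(m)
    for i in range(1,n):
        if st[i,4]>150:
            cn=cv2.findContours((l==i).astype(np.uint8),0,2)[0][0]
            pts=np.array([onplane(g,u,v,.004)[:2] for u,v in cn[:,0]],np.float32)
            print(nm,st[i],cv2.minAreaRect(pts))
    m=cv2.inRange(hsv,(0,0,190),(180,50,255))
    n,l,st,ce=cv2.connectedComponentsWithStats(m)
    for i in range(1,n):
        if st[i,4]>150: print("white",nm,st[i],ce[i].round())
crop(S["img"],190,240,290,320,7,"pics/s2.png");crop(D["img"],320,235,400,305,9,"pics/d2.png")
E
```

```text
deck+x-y [ 0.5588 -0.1183  0.0527] [0.0013 0.0013]
deck-x-y [ 0.4109 -0.1208  0.0465] [0.0013 0.0013]
grip tip [ 0.4855 -0.1003  0.1357] [0. 0.]
S [114   0  23  36 316] ((-0.8555516600608826, 0.0014903321862220764), (0.03971464931964874, 0.3539668619632721), 80.26464080810547)
S [133   0  37  31 818] ((-0.8149570226669312, 0.12588420510292053), (0.15202851593494415, 0.2961135804653168), 78.24720764160156)
S [ 221    0  103   41 1799] ((-0.4160692095756531, 0.5084630250930786), (0.47384679317474365, 0.3387647867202759), 51.12480545043945)
S [443   0  48  12 309] ((0.06138860061764717, 1.291542887687683), (0.21759240329265594, 0.09921754151582718), 51.12479019165039)
S [ 529    0  111   59 3591] ((0.43167489767074585, 1.5966572761535645), (0.6980235576629639, 0.36436283588409424), 78.67217254638672)
S [148  26  25  39 474] ((-0.5374664068222046, 0.0276402086019516), (0.10183369368314743, 0.28429675102233887), 63.25081253051758)
S [ 533   44  107   77 2020] ((0.7496412992477417, 1.2438722848892212), (0.6512892246246338, 0.22613735496997833), 80.49197387695312)
S [ 345  142   67   51 186
[... 1116 characters left out ...]
2  59  30 907] ((0.5201956033706665, 0.29439249634742737), (0.1553427278995514, 0.1624559909105301), 12.491363525390625)
D [350 165  15  12 159] ((0.8031139969825745, 0.2406286597251892), (0.08340589702129364, 0.049602676182985306), 66.8261489868164)
white D [ 250   44   38   48 1145] [272.  67.]
white D [ 169   66   61   53 2451] [198.  94.]
white D [  83   94   73   36 1996] [119. 111.]
white D [321 117  48  31 718] [345. 132.]
white D [355 185  36  23 485] [372. 196.]
white D [ 258  187   72   68 2088] [296. 227.]
white D [278 188  14  27 151] [286. 198.]
white D [382 209  23  31 254] [393. 218.]
white D [ 330  249   55   49 1747] [357. 277.]
white D [ 490  279  113  101 4294] [550. 327.]
```

```bash
python3 - <<'E'
from h import *
import pickle
R=np.array([[0,1,0],[1,0,0],[0,0,-1.]])
out=[]
for i,p in enumerate([(0.50,0.08,0.42),(0.50,-0.14,0.42)]):
    r.move_to(p,R); r.pause(.3); g=grab_frame("wrist"); out.append(g)
    cv2.imwrite(f"pics/w{i+1}.png",g["img"][:,:,::-1]); print(r.get_time(),g["eye"],r.get_joint_pos())
pickle.dump(out,open("w.pkl","wb"))
E
```

```text
2.65 [0.49891636 0.15446664 0.50207047] [4.97149646e+00 7.89546859e+00 8.30148050e+01 2.29333033e-03
 8.90948071e+01 4.94479298e+00]
3.8833 [ 0.49905277 -0.06503207  0.50220212] [-1.96150667e+01  9.62150971e+00  8.10298955e+01  1.72241774e-03
  8.93477413e+01 -1.96722373e+01]
```

View pics/w1.png

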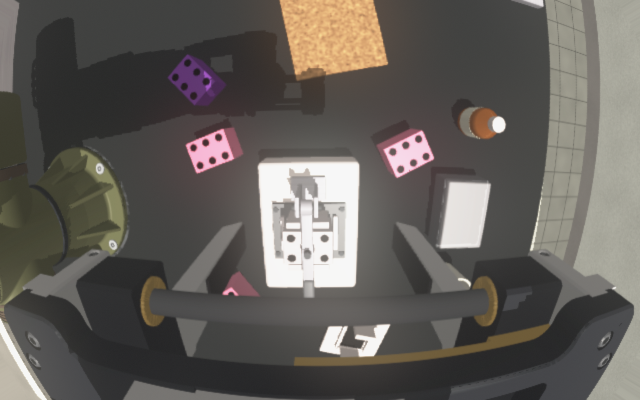

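View pics/w2.png

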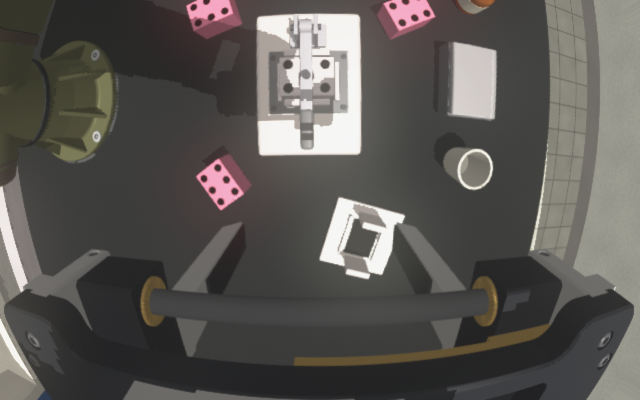

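View pics/s2.png

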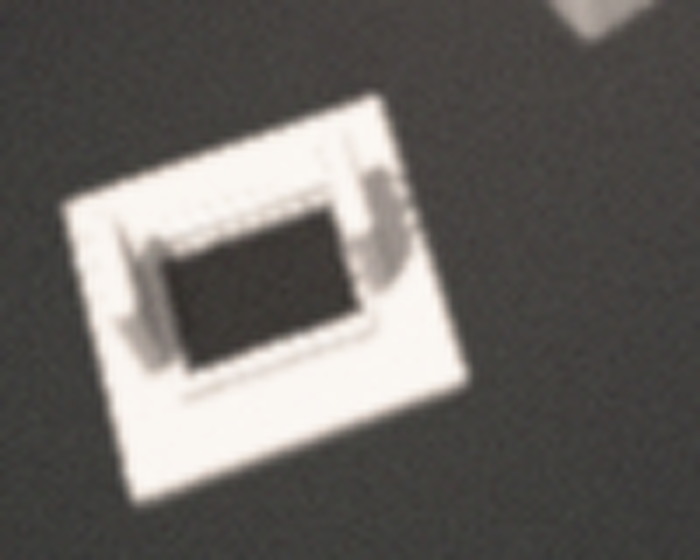

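View pics/d2.png

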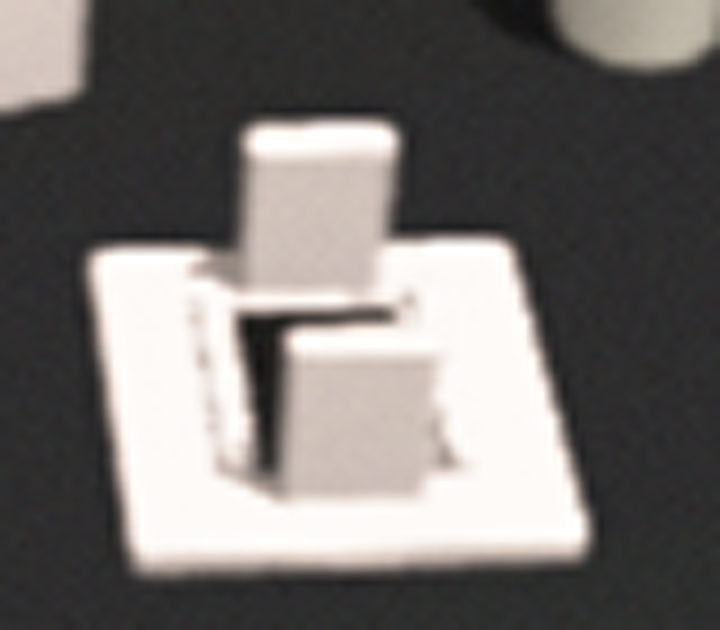

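```bash
python3 - <<'E'
from h import *
import pickle
W1,W2=pickle.load(open("w.pkl","rb"))
S=grab_frame("scene");D=grab_frame("side")
def blobs(g,x0,y0,x1,y1,th=90):
    gr=cv2.cvtColor(g["img"],cv2.COLOR_RGB2GRAY)[y0:y1,x0:x1]
    k=cv2.resize(gr,None,fx=4,fy=4,interpolation=cv2.INTER_CUBIC)
    n,l,st,ce=cv2.connectedComponentsWithStats((k<th).astype(np.uint8))
    return [(round(x0+(c[0]+.5)/4-.5,2),round(y0+(c[1]+.5)/4-.5,2),s[4]) for c,s in zip(ce[1:],st[1:]) if 40<s[4]<3000]
print("w1",blobs(W1,278,228,340,268));print("w2",blobs(W2,278,55,340,98))
# deck from W2: mask
for nm,g,z,seed in(("W1",W1,.06,(270,260)),("W2",W2,.06,(270,140)),("W2dock",W2,.01,(336,240))):
    gr=cv2.cvtColor(g["img"],cv2.COLOR_RGB2GRAY)
    m=(gr>130).astype(np.uint8); n,l=cv2.connectedComponents(m)
    m=(l==l[seed[1],seed[0]]).astype(np.uint8)
    cn=max(cv2.findContours(m,0,1)[0],key=len)
    pts=np.array([onplane(g,u,v,z,True)[:2] for u,v in cn[:,0]],np.float32)
    print(nm,cv2.boundingRect(cn),cv2.minAreaRect(pts))
# dock corners
q=lambda x,y:(190+x/7-.43,240+y/7-.43); w=lambda x,y:(320+x/9-.44,235+y/9-.44)
P=[]
for n,a,b in(("-x+y",(378,97),(90,250)),("+x+y",(468,380),(512,240)),("+x-y",(135,500),(588,540)),("-x-y",(64,207),(132,553))):
    p,e=tri([ray(S,*q(*a)),ray(D,*w(*b))]);print(n,p.round(4),np.round(e,4)); print("  plane", onplane(S,*q(*a),.01)[:2].round(4), onplane(D,*w(*b),.01)[:2].round(4))
crop(W2["img"],300,180,420,290,6,"pics/w2c.png");crop(W1["img"],250,150,370,300,4,"pics/w1c.png");crop(W2["img"],250,0,370,160,4,"pics/w2d.png")
E
```

```text
w1 []
w2 [(np.float64(287.2), np.float64(64.09), np.int32(747)), (np.float64(287.63), np.float64(87.71), np.int32(886)), (np.float64(324.54), np.float64(87.27), np.int32(677))]
W1 (257, 157, 103, 141) ((0.48443007469177246, -0.022956743836402893), (0.1499437689781189, 0.23420928418636322), 0.5880653858184814)
W2 (256, 13, 106, 143) ((0.4842917025089264, -0.017803125083446503), (0.14910736680030823, 0.20810650289058685), 0.6706879734992981)
W2dock (319, 197, 86, 82) ((0.5712528824806213, -0.2787191867828369), (0.13681095838546753, 0.12141939997673035), 74.26200103759766)
-x+y [ 0.5321 -0.1968  0.0069] [0.001 0.001]
  plane [ 0.5347 -0.198 ] [ 0.5303 -0.1991]
+x+y [ 0.6496 -0.2301  0.0067] [0.0004 0.0004]
  plane [ 0.6512 -0.2307] [ 0.6474 -0.2331]
+x-y [ 0.6157 -0.3456  0.0056] [0.0004 0.0004]
  plane [ 0.618  -0.3458] [ 0.613  -0.3491]
-x-y [ 0.4995 -0.3134  0.006 ] [0.0013 0.0013]
  plane [ 0.503  -0.3144] [ 0.4973 -0.3158]
```

```bash
python3 -c "
import cv2,numpy as np
a=cv2.imread('pics/w1c.png');b=cv2.imread('pics/w2d.png')
o=np.zeros((600,800,3),np.uint8);o[:,:400]=a[:600,:400];o[:,400:]=b[:600,:400]
o=o[:, :800];cv2.imwrite('pics/comb.png',o)"
```

```text
(no output)
```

View pics/comb.png

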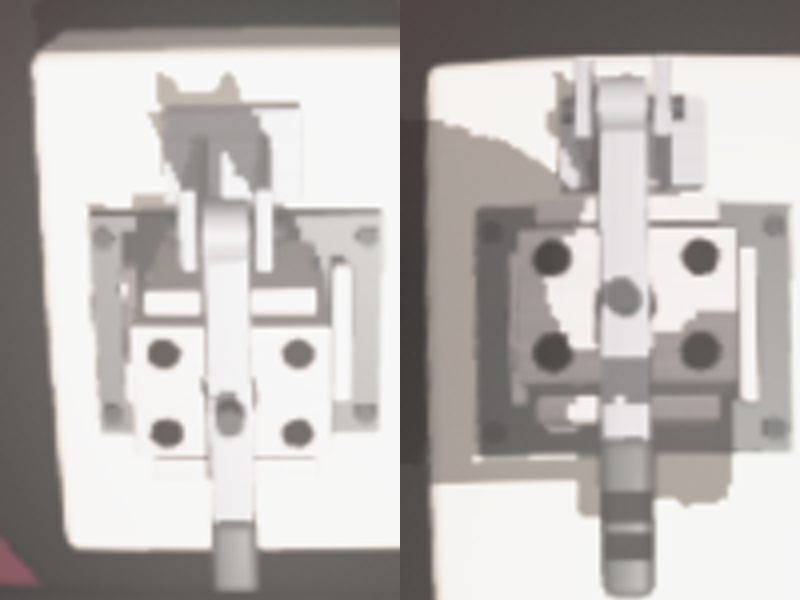

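View pics/w2c.png

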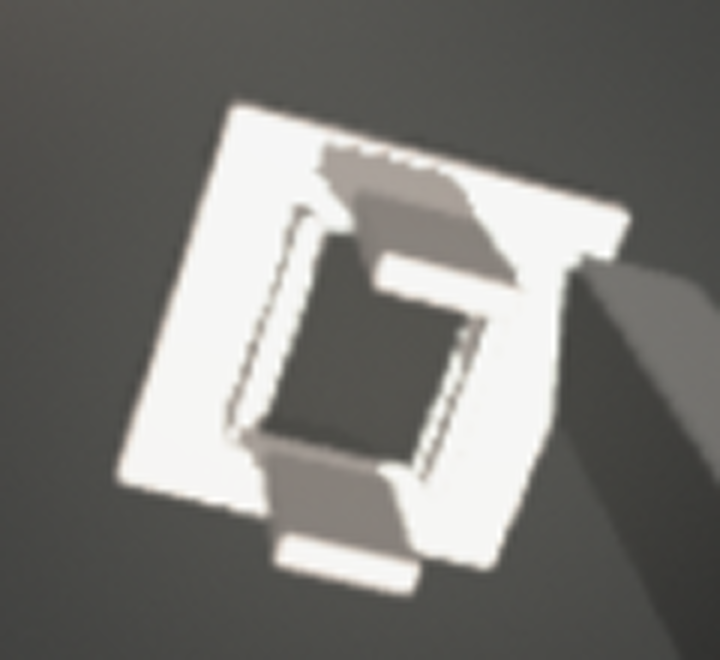

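```bash
python3 - <<'E'
from h import *
import pickle
W1,W2=pickle.load(open("w.pkl","rb"))
a=[(163,353),(298,353),(166,433),(298,433)];b=[(152,257),(300,257),(152,352),(300,352)]
A=lambda p:(250+p[0]/4-.375,150+p[1]/4-.375);B=lambda p:(250+p[0]/4-.375,p[1]/4-.375)
P=[]
def T(n,x,y):
    p,e=tri([ray(W1,*x,True),ray(W2,*y,True)]);print(n,p.round(4),np.round(e,4));return p
for x,y in zip(a,b): P.append(T("hole",A(x),B(y)))
print(np.mean(P,0)); print([onplane(W2,*B(y),.128,True).round(4) for y in b])
T("grip tip",A((236,590)),B((628-400,597)));T("bar/grip edge",A((235,522)),B((228,440)))
# deck left-top, left-bottom
T("deck -x+y",A((35,55)),B((30,65)))
for c in ((257.5,155),(361,155),(258,16),(359,16)): print("deckW2",onplane(W2,*c,.06,True).round(4))
C=lambda p:(300+p[0]/6-.42,180+p[1]/6-.42)
for c in ((235,103),(630,213),(492,570),(118,482)): print("dockW2",onplane(W2,*C(c),.01,True)[:2].round(4))
for c in ((380,257),(518,290),(280,540),(415,590)): print("cheekW2",onplane(W2,*C(c),.065,True)[:2].round(4))
# mat w1
hsv=cv2.cvtColor(W1["img"],cv2.COLOR_RGB2HSV);m=cv2.inRange(hsv,(8,90,90),(25,255,255))
cn=[c for c in cv2.findContours(m,0,1)[0] if cv2.contourArea(c)>2000 and c[:,0,1].min()<20]
for c in cn: print([(onplane(W1,*q[0],.004,True)[:2].round(4).tolist(),q[0].tolist()) for q in cv2.approxPolyDP(c,4,True)])
E
```

```text
hole [ 0.4619 -0.0023  0.1284] [0. 0.]
hole [ 0.506  -0.0025  0.1273] [0. 0.]
hole [ 0.462  -0.0315  0.1285] [0. 0.]
hole [ 0.5062 -0.0318  0.1274] [0.0001 0.0001]
[ 0.48401797 -0.01702041  0.12788232]
[array([ 0.4619, -0.0022,  0.128 ]), array([ 0.506 , -0.0026,  0.128 ]), array([ 0.4619, -0.0315,  0.128 ]), array([ 0.506 , -0.0318,  0.128 ])]
grip tip [ 0.4838 -0.1083  0.1081] [0.0001 0.0001]
bar/grip edge [ 0.4852 -0.0587  0.1409] [0. 0.]
deck -x+y [0.4103 0.0852 0.0592] [0.0003 0.0003]
deckW2 [ 0.4101 -0.1218  0.06  ]
deckW2 [ 0.5602 -0.122   0.06  ]
deckW2 [0.4114 0.0847 0.06  ]
deckW2 [0.5564 0.083  0.06  ]
dockW2 [ 0.5323 -0.198 ]
dockW2 [ 0.647  -0.2305]
dockW2 [ 0.6148 -0.3458]
dockW2 [ 0.5004 -0.3137]
cheekW2 [ 0.566  -0.2232]
cheekW2 [ 0.6023 -0.2325]
cheekW2 [ 0.5434 -0.3036]
cheekW2 [ 0.581  -0.3201]
[([0.4342, 0.3502], [279, 0]), ([0.4644, 0.2113], [297, 80]), ([0.6085, 0.2408], [387, 64]), ([0.5872, 0.352], [373, 0])]
```

Measurements hold up:
- **Block:** top at z = 0.128, as it must be; block and nest centre at (0.484, -0.017), yaw about 0.
- **Mat:** centre (0.522, 0.299), yaw 11.6°.
- **Dock:** centre (0.574, -0.272), yaw -15.7°. Two independent view sets agree to 1 mm.

Next I'll flip the clamp.

```bash
python3 - <<'E'
from h import *
R=np.array([[0,1,0],[1,0,0],[0,0,-1.]])
x=.4845; pv=np.array([x,.0425,.136]); L=.126
G=lambda t,l=L: pv+np.array([0,-l*np.cos(t),l*np.sin(t)])+[0,0,.078]
p=G(0)
r.move_to(p+[0,0,.08],R); r.move_straight(p,feed=.12)
effector.close_gripper(squeeze=12); print("w",r.get_grip_width(),r.get_force(),r.get_time())
try:
  for t in np.arange(.2,1.85,.2):
    r.move_straight(G(t),feed=.12); print(round(t,2),r.get_force().round(1),round(r.get_grip_width(),4))
except Exception as e: print(repr(e))
print(r.get_time())
g=grab_frame("side");crop(g["img"],200,60,400,260,3,"pics/d3.png")
E
```

```text
w 0.015995753782211176 [ 9.08801783  1.34102666 -2.00631787] 6.5917
0.2 [10.1 -0.2 -0.9] 0.016
0.4 [ 9.8 -1.8 -0. ] 0.0158
0.6 [ 7.6 -1.3  1.1] 0.016
0.8 [ 6.6 -2.   2.5] 0.0165
1.0 [ 5.9 -0.9  3.8] 0.0162
1.2 [ 5.5 -0.5  3.2] 0.0163
1.4 [ 4.7 -0.   3.7] 0.0159
1.6 [2.8 1.9 3.6] 0.0157
1.8 [-1.4  2.2  3.6] 0.0161
9.8167
```

View pics/d3.png

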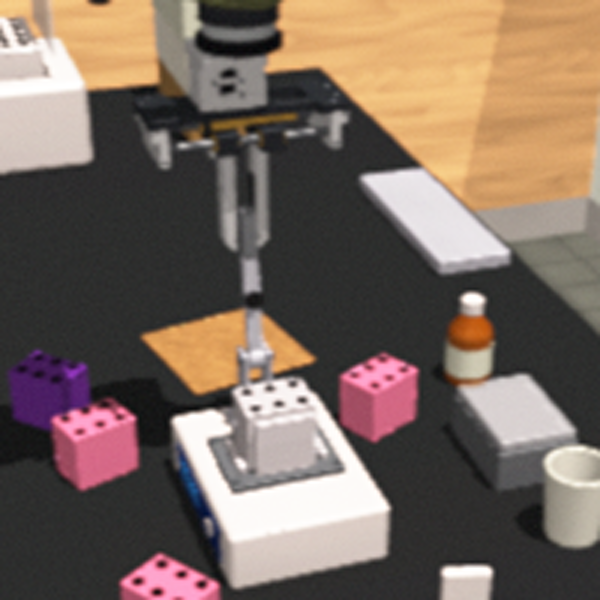

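The lever is past upright at about 1.8 rad, still pinched. Next: ease it to 1.95, release, retreat, and check that it stays open.

```bash
python3 - <<'E'
from h import *
import pickle
x=.4845; pv=np.array([x,.0425,.136]); L=.126
G=lambda t,l=L: pv+np.array([0,-l*np.cos(t),l*np.sin(t)])+[0,0,.078]
r.move_straight(G(1.93),feed=.1); print(r.get_force())
effector.gripper_open(); p=G(1.93)
r.move_straight(p+[0,0,.09],feed=.2)
a=np.radians(15);s,c=np.sin(a),np.cos(a)
R0=np.array([[0,1,0],[c,0,s],[s,0,-c]])
gp=np.array([.484,-.017,.103])
back=lambda R,g,d=.078: g-R[:,2]*d
r.move_to(back(R0,gp+[0,-.06,.22]),R0); r.pause(.2)
W=grab_frame("wrist");D=grab_frame("side");S=grab_frame("scene")
pickle.dump((W,S,D),open("w3.pkl","wb"))
cv2.imwrite("pics/w4.png",W["img"][:,:,::-1]);crop(D["img"],200,80,400,280,3,"pics/d4.png")
print(r.get_time(),r.get_joint_pos(),W["eye"])
for pt,ps in(((.522,.299,.04),11.6),((.522,.299,.36),11.6)):
    P=np.radians(ps);Rz=np.array([[np.cos(P),-np.sin(P),0],[np.sin(P),np.cos(P),0],[0,0,1]])
    R=Rz@R0; print(r.solve_ik(back(R,np.array(pt)),R))
print(r.solve_ik(back(R0,gp),R0),r.solve_ik(back(R0,gp+[0,0,.26]),R0))
E
```

```text
[-4.48559542  2.3190701   4.73092396]
13.0917 [-20.42979882   8.12878375  86.28215358  14.0248048   90.91309673
 -20.93872689] [ 0.48305843 -0.04557769  0.49691049]
[20.14296618 34.30198546 90.46068387 18.35105979 54.38500319 -2.0932404 ]
[20.14296618 18.482793   68.92917693 14.82993484 90.29834458  8.91864147]
[-13.90027096  18.67883936 104.18522497  16.55705671  61.84025685
 -22.35731799] [-13.90027096   5.64736479  83.91407649  14.58700109  93.98919603
 -13.33344655]
```

View pics/w4.png

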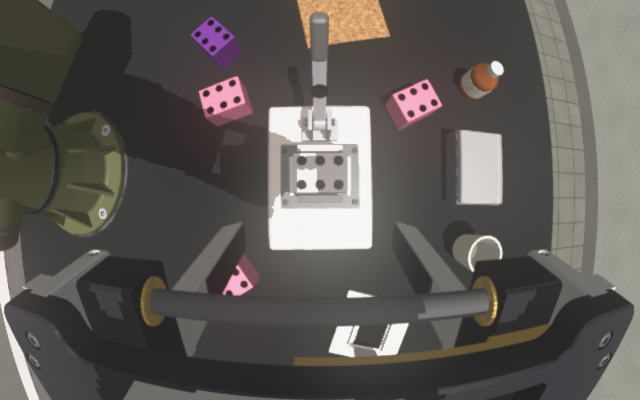

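View pics/d4.png

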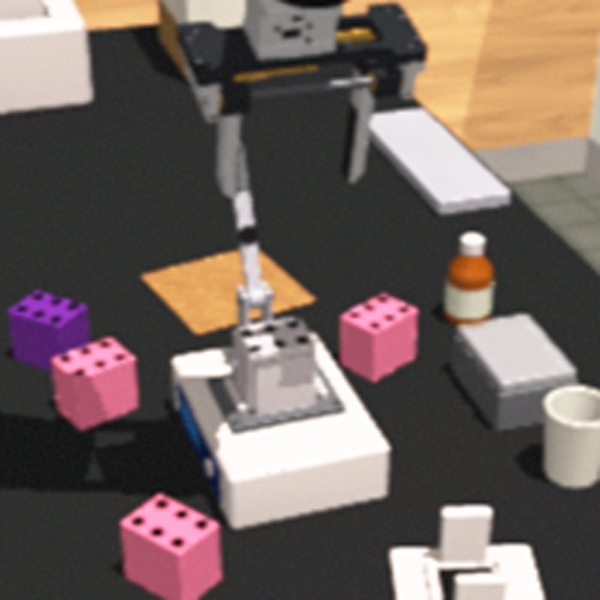

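The lever is open and resting by itself (wrist view, from (318,120) up to (319,18)). The block, with all six holes visible at (301–339, 160–185), is still in the nest. Next: confirm the holes and take the block.

```bash
cat >> h.py <<'E'
def Rz(deg):
    P=np.radians(deg);return np.array([[np.cos(P),-np.sin(P),0],[np.sin(P),np.cos(P),0],[0,0,1]])
_a=np.radians(15);_s,_c=np.sin(_a),np.cos(_a)
RT=np.array([[0,1,0],[_c,0,_s],[_s,0,-_c]])   # tilted, jaws along x
RD=np.array([[0,1,0],[1,0,0],[0,0,-1.]])      # straight down, jaws along x
back=lambda R,g,d=.078: np.asarray(g)-R[:,2]*d
E
python3 - <<'E'
from h import *
import pickle
W,S,D=pickle.load(open("w3.pkl","rb"))
for c in((302,160),(338.5,160),(301,185),(339,185)): print(onplane(W,*c,.128,True).round(4))
gp=np.array([.484,-.017,.103])
r.move_straight(back(RT,gp+[0,0,.08]),feed=.25)
r.move_straight(back(RT,gp),feed=.12)
print(r.get_force())
effector.close_gripper(squeeze=40); print(r.get_grip_width(),r.get_force())
r.move_straight(back(RT,gp+[0,0,.025]),feed=.05)
print(r.get_grip_width(),r.get_force(),r.get_wrist_torque(),r.get_time())
g=grab_frame("side");crop(g["img"],200,60,400,260,3,"pics/d5.png")
E
```

```text
[ 0.4629 -0.0025  0.128 ]
[ 0.5066 -0.0024  0.128 ]
[ 0.4618 -0.0325  0.128 ]
[ 0.5072 -0.0324  0.128 ]
[0.49484444 0.28680607 1.51002605]
0.06592109981098102 [1.43407243 0.22888217 3.26404072]
0.06554874330415902 [-0.45565083 -0.26391778 -4.76757945] [-0.3892949   0.06604068  0.04173487] 15.8667
```

View pics/d5.png

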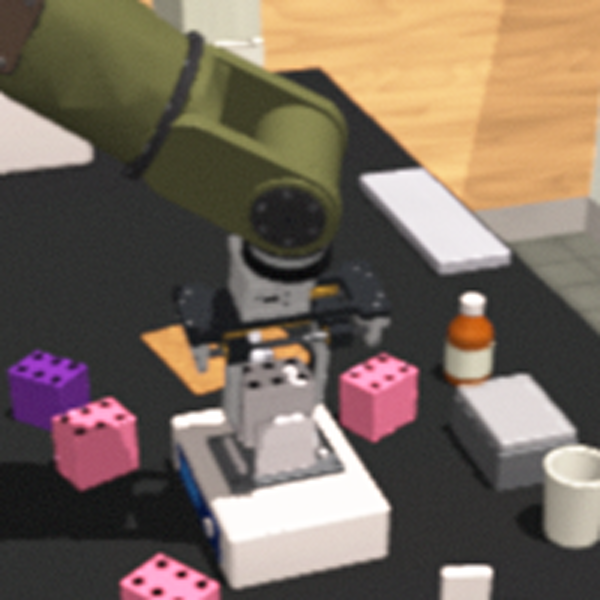

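The block is held: width 65.5 mm, weight about 4.8 N, rising level. Next I'll lift it over the lever and set it on the mat.

```bash
python3 - <<'E'
from h import *
gp=np.array([.484,-.017,.103])
r.move_straight(back(RT,gp+[0,0,.26]),feed=.25)
R=Rz(11.6)@RT; m=np.array([.522,.297,.039])
r.move_to(back(R,[m[0],m[1],.363]),R)
r.move_straight(back(R,m+[0,0,.03]),feed=.25)
print(r.get_force(),r.get_grip_width())
z=.010
while z>-.003:
    r.move_straight(back(R,m+[0,0,z]),feed=.04); f=r.get_force(); print(round(z,4),f.round(1))
    if f[2]>-2.5: break
    z-=.002 if z<=.004 else .006
print(r.get_time())
g=grab_frame("side");s=grab_frame("scene");crop(g["img"],200,60,400,260,3,"pics/d6.png");crop(s["img"],300,60,460,220,4,"pics/s6.png")
E
```

```text
[ 0.01078451 -0.54638394 -5.13643254] 0.06589571015985661
0.01 [ 0.2  0.2 -4. ]
0.004 [ 0.1 -0.6 -4.6]
0.002 [-0.3  0.2 -4.5]
0.0 [ 0.5 -0.3 -2.1]
20.9917
```

View pics/s6.png

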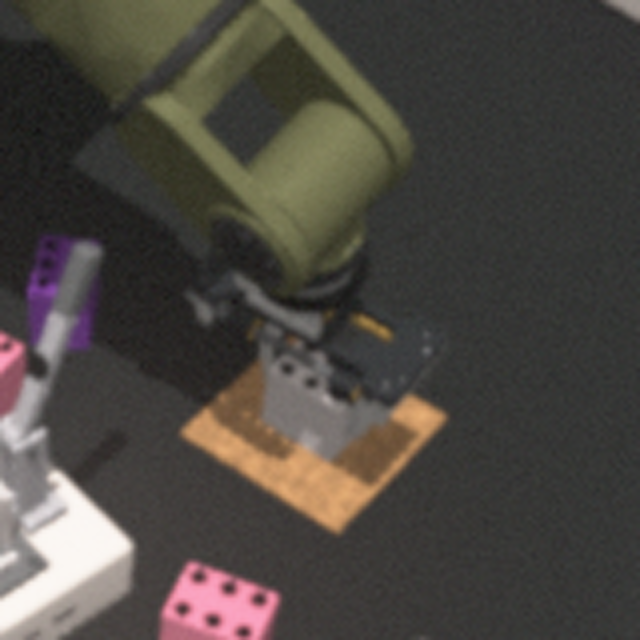

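View pics/d6.png

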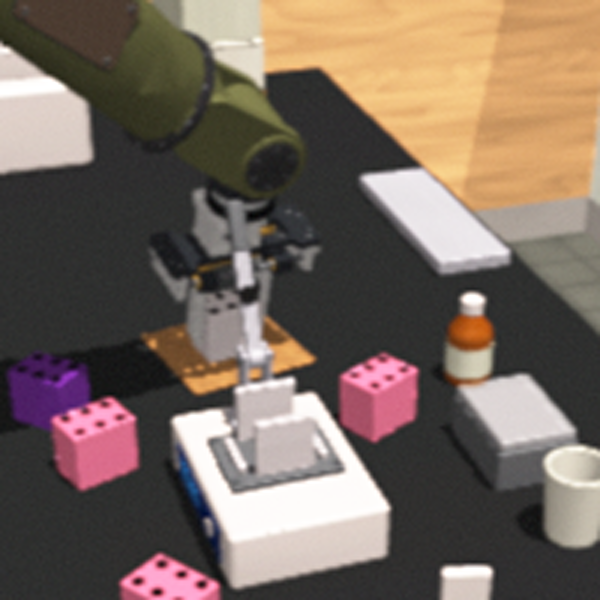

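The block is upright on the mat (scene crop (320,400)) and the force has unloaded. Next I'll release it, retreat and look at the block and dock from the wrist.

```bash
python3 - <<'E'
from h import *
import pickle
R=Rz(11.6)@RT; m=np.array([.522,.297,.039])
r.move_straight(back(R,m+[0,0,-.0007]),feed=.03)
effector.gripper_open(); r.pause(.2)
r.move_straight(back(R,m,.178),feed=.25)
RG=Rz(101.6)@RD
r.move_to([.545,.28,.36],RG); r.pause(.3)
g1=grab_frame("wrist");
r.move_to([.545,.20,.36],RG); r.pause(.3); g2=grab_frame("wrist")
S=grab_frame("scene");D=grab_frame("side")
pickle.dump((g1,g2,S,D),open("w5.pkl","wb"))
cv2.imwrite("pics/w5.png",g1["img"][:,:,::-1]);cv2.imwrite("pics/w6.png",g2["img"][:,:,::-1])
crop(D["img"],200,100,400,260,4,"pics/d7.png"); print(r.get_time(),r.get_force())
E
```

```text
25.1583 [-0.35864717 -0.40631287  0.01235308]
```

View pics/w5.png

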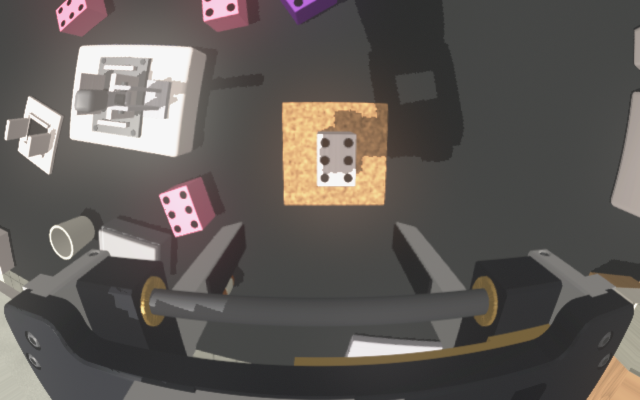

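View pics/w6.png

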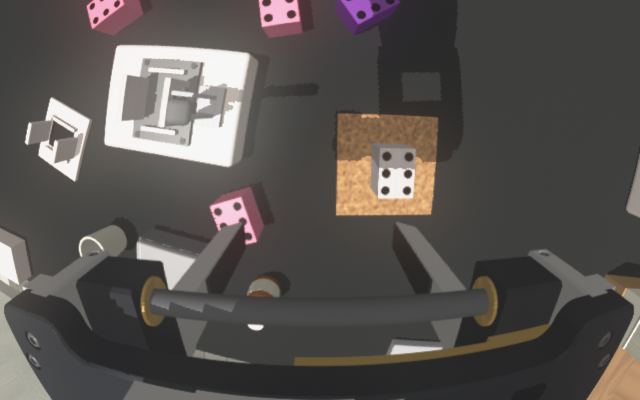

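View pics/d7.png

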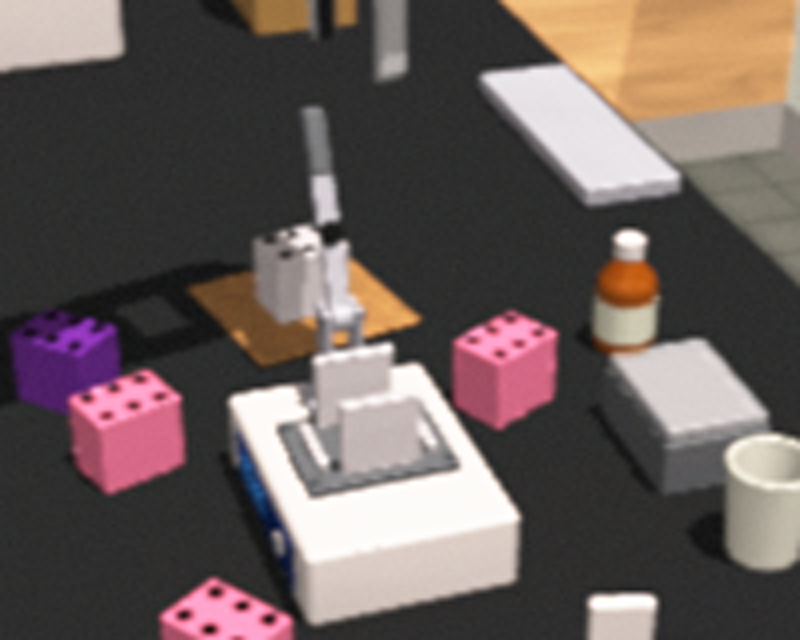

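The block stands freely on the mat, upright: w5 (336,160), w6 (393,172). The lever is still open. Next I'll measure the block's holes and re-grip by the long faces.

```bash
python3 - <<'E'
from h import *
import pickle
g1,g2,S,D=pickle.load(open("w5.pkl","rb"))
def blobs(g,x0,y0,x1,y1,th):
    gr=cv2.cvtColor(g["img"],cv2.COLOR_RGB2GRAY)[y0:y1,x0:x1]
    k=cv2.resize(gr,None,fx=4,fy=4,interpolation=cv2.INTER_CUBIC)
    k=cv2.morphologyEx(k,cv2.MORPH_BLACKHAT,np.ones((61,61)))
    n,l,st,ce=cv2.connectedComponentsWithStats((k>th).astype(np.uint8))
    return [(x0+(c[0]+.5)/4-.5,y0+(c[1]+.5)/4-.5) for c,s in zip(ce[1:],st[1:]) if 300<s[4]<2500]
a=blobs(g1,317,132,355,186,45);b=blobs(g2,373,147,414,199,45)
print(np.round(a,1).tolist(),np.round(b,1).tolist())
for c in a: print(onplane(g1,*c,.064,True).round(4))
for c in b: print("2",onplane(g2,*c,.064,True).round(4))
E
```

```text
[[324.7, 142.4], [348.0, 142.4], [324.3, 159.9], [347.8, 160.2], [324.5, 176.9], [347.4, 177.2]] [[386.4, 155.9], [408.5, 156.4], [385.7, 172.8], [407.4, 173.3], [384.9, 190.1], [406.5, 190.2]]
[0.5024 0.279  0.064 ]
[0.4966 0.3069 0.064 ]
[0.5238 0.2829 0.064 ]
[0.5181 0.3114 0.064 ]
[0.5446 0.2875 0.064 ]
[0.5391 0.3156 0.064 ]
2 [0.5024 0.2786 0.064 ]
2 [0.4966 0.3069 0.064 ]
2 [0.5234 0.283  0.064 ]
2 [0.5179 0.3111 0.064 ]
2 [0.5455 0.2875 0.064 ]
2 [0.5396 0.3159 0.064 ]
```

```bash
python3 - <<'E'
from h import *
import pickle
RG=Rz(101.4)@RD; b=np.array([.5208,.2971,.042])
r.move_to(back(RG,b+[0,0,.09]),RG); r.move_straight(back(RG,b),feed=.12); print(r.get_force())
effector.close_gripper(squeeze=40); print(r.get_grip_width(),r.get_force())
r.move_straight(back(RG,b+[0,0,.30]),feed=.25)
print(r.get_grip_width(),r.get_force(),r.get_time())
d=np.array([.5738,-.2718,.048]); RK=Rz(-15.7)@RD
r.move_to(back(RK,[d[0],d[1],.342]),RK)
r.move_straight(back(RK,d+[0,0,.075]),feed=.25); r.pause(.3)
S=grab_frame("scene");D=grab_frame("side");W=grab_frame("wrist"); pickle.dump((S,D,W),open("w7.pkl","wb"))
crop(S["img"],150,180,310,320,5,"pics/s8.png");crop(D["img"],290,170,430,310,4,"pics/d8.png");cv2.imwrite("pics/w8.png",W["img"][:,:,::-1])
print(r.get_force(),r.get_time())
E
```

```text
[ 0.14124336  0.55375328 -0.11318201]
0.048142371439517224 [ 0.28432348 -0.80510921 -0.21542682]
0.048007370790408836 [ 0.74966944 -0.14863328 -4.99926834] 28.9333
[-0.64874076 -0.06647555 -4.03859937] 32.4667
```

View pics/s8.png

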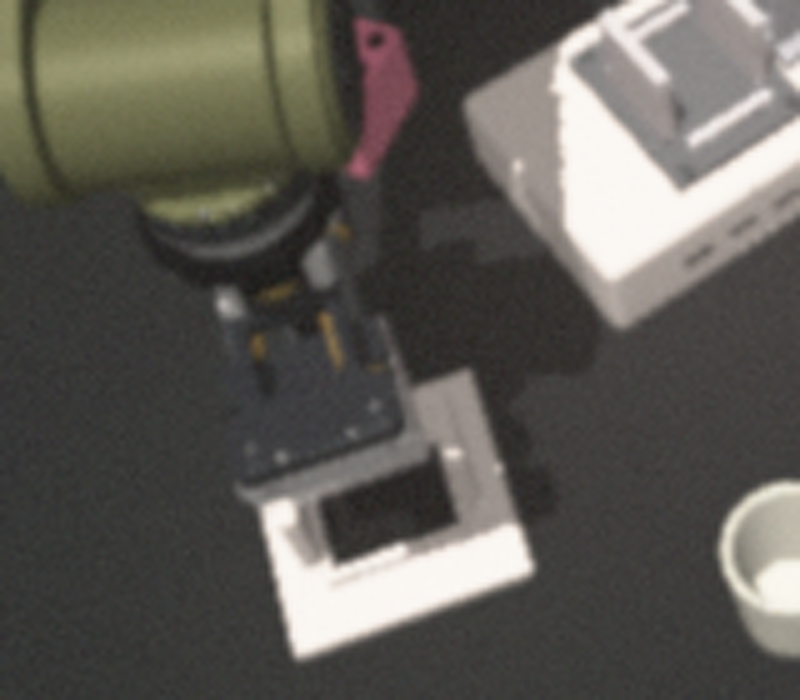

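View pics/d8.png

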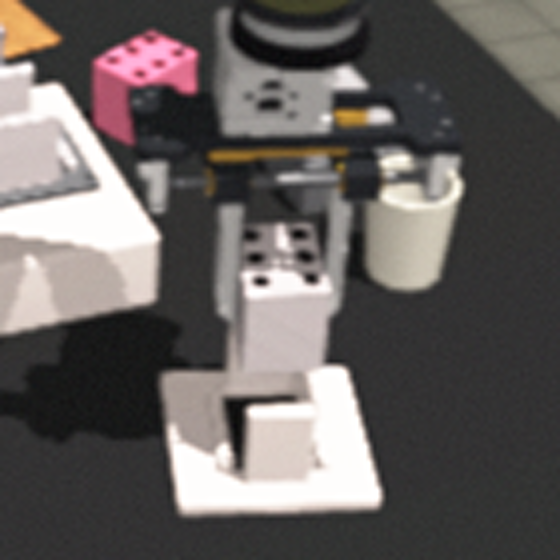

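View pics/w8.png

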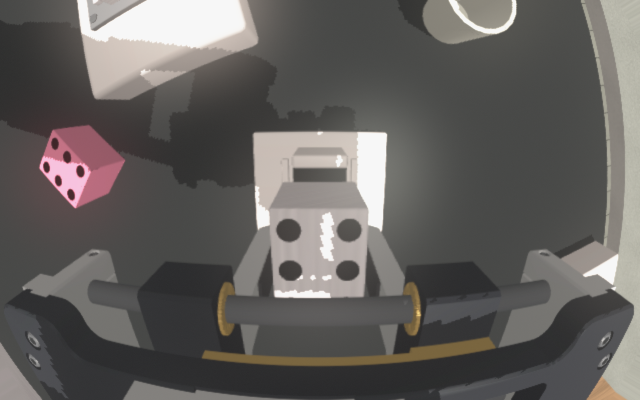

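The wrist view shows the dock foot (253–387 px) centred and parallel to the held block (271–368 px). I'll check the far edge numerically before lowering.

```bash
python3 - <<'E'
from h import *
import pickle
S,D,W=pickle.load(open("w7.pkl","rb"))
Rk=Rz(-15.7); d=np.array([.5738,-.2718,0])
loc=lambda p:(Rk.T@(p-d)).round(4)
for c,z in(((253.5,132.5),.01),((386.5,132.5),.01),((296,148),.065),((345,148),.065)): print(z,loc(onplane(W,*c,z,True)))
# holes on block top at z=.048+.075+.022
for c in((288.5,230),(349,230),(290.5,270),(347.5,270)): print("hole",loc(onplane(W,*c,.145,True)))
crop(W["img"],240,120,400,300,4,"pics/w8c.png")
E
```

```text
0.01 [-0.059   0.0592  0.01  ]
0.01 [0.0596 0.0593 0.01  ]
0.065 [-0.0169  0.0505  0.065 ]
0.065 [0.0178 0.0506 0.065 ]
hole [-0.0154  0.0199  0.145 ]
hole [0.0137 0.0199 0.145 ]
hole [-0.0151 -0.002   0.145 ]
hole [ 0.0137 -0.002   0.145 ]
```

View pics/w8c.png

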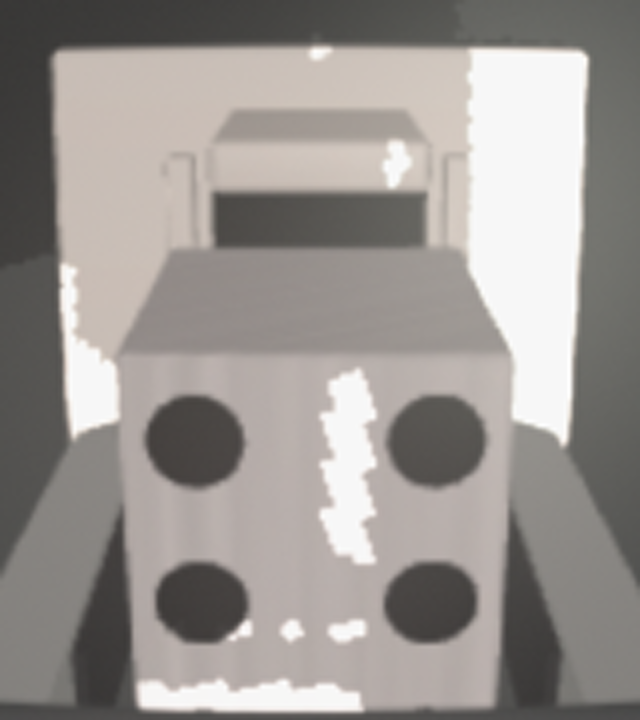

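The residuals are about 1 mm (block against dock), well inside the 3.5 mm play. I'll apply a 0.5 mm compromise and lower with force checks.

```bash
python3 - <<'E'
from h import *
RK=Rz(-15.7)@RD; d=np.array([.5738,-.2718,.048])+Rz(-15.7)@np.array([.0005,.0006,0])
ok=True
for z in (.055,.045,.035,.02,.01,.005,.003,.0015,.0005,-.0005,-.0015):
    r.move_straight(back(RK,d+[0,0,z]),feed=.06 if z>.004 else .02); r.pause(.1); f=r.get_force(); print(z,f.round(1),round(r.get_grip_width(),4))
    if f[2]>-2.2 or np.hypot(*f[:2])>6: break
print(r.get_time(),r.get_ee_pos())
S=grab_frame("scene");D=grab_frame("side")
crop(S["img"],170,220,290,320,6,"pics/s9.png");crop(D["img"],310,190,420,310,5,"pics/d9.png")
E
```

```text
0.055 [ 0.2  0.1 -4.1] 0.0478
0.045 [-0.4  0.9 -4.6] 0.0478
0.035 [-0.3  0.3 -3.9] 0.0479
0.02 [ 0.8  0.3 -4. ] 0.0475
0.01 [-0.4  0.6 -3.5] 0.0479
0.005 [-0.3  0.1 -5.1] 0.0479
0.003 [-0.1  0.2 -4.3] 0.0481
0.0015 [-1.3 -0.2 -4.1] 0.0477
0.0005 [ 0.   0.  -2.8] 0.0475
-0.0005 [-1.3  0.8  3.1] 0.0478
36.55 [ 0.57461374 -0.27143953  0.12602604]
```

View pics/d9.png

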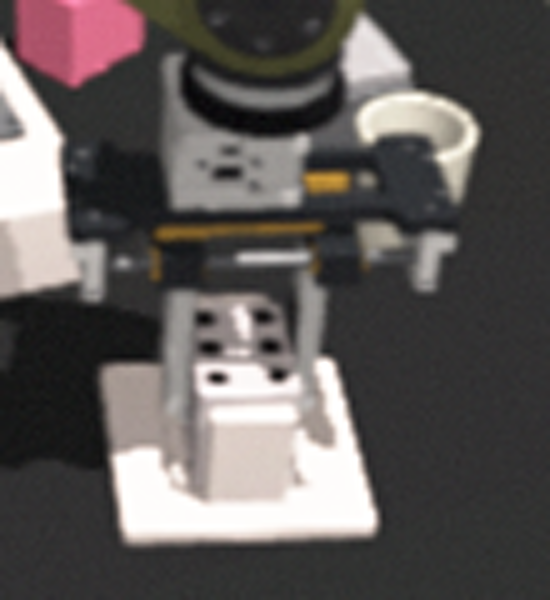

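The block contacted at exactly the floor height and sits between the cheeks. Next I'll release, retreat straight up and check.

```bash
python3 - <<'E'
from h import *
import pickle
effector.gripper_open(); r.pause(.2)
p=np.array(r.get_ee_pos()); r.move_straight(p+[0,0,.12],feed=.2)
q=p+[0,0,.26]; q[:2]+=(Rz(-15.7)@RD)[:2,0]*-.09
r.move_to(q,Rz(-15.7)@RD); r.pause(.3)
W=grab_frame("wrist");S=grab_frame("scene");D=grab_frame("side"); pickle.dump((W,S,D),open("w9.pkl","wb"))
cv2.imwrite("pics/w10.png",W["img"][:,:,::-1]);crop(S["img"],190,130,430,320,3,"pics/s10.png");crop(D["img"],200,150,420,310,3,"pics/d10.png")
print(r.get_time(),r.get_force())
E
```

```text
39.6167 [ 0.47079992 -0.70674083 -0.08155495]
```

View pics/w10.png

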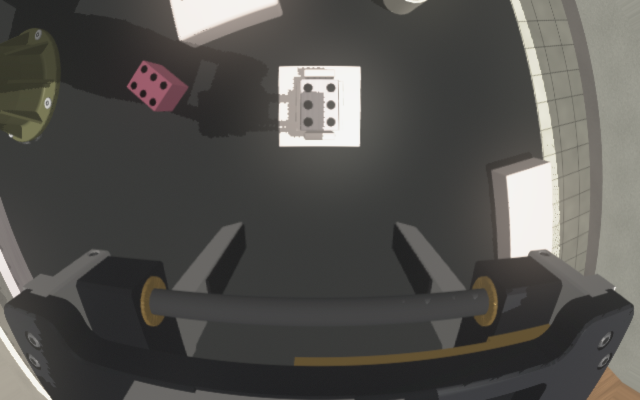

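View pics/s10.png

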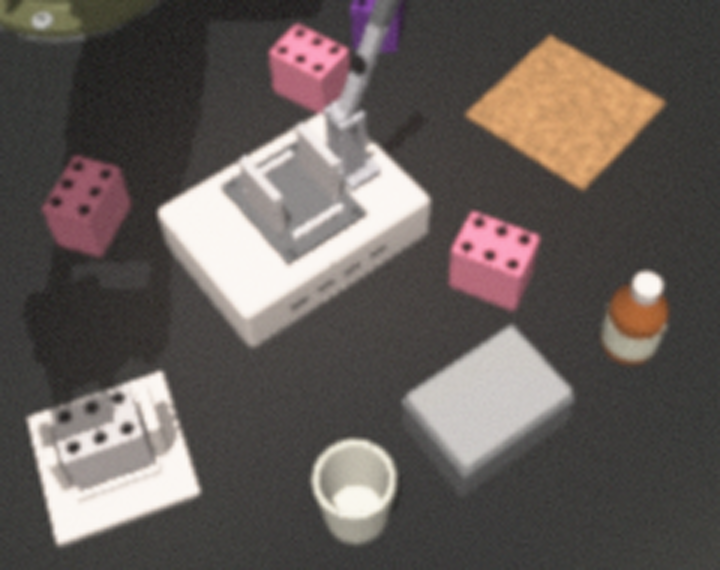

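View pics/d10.png

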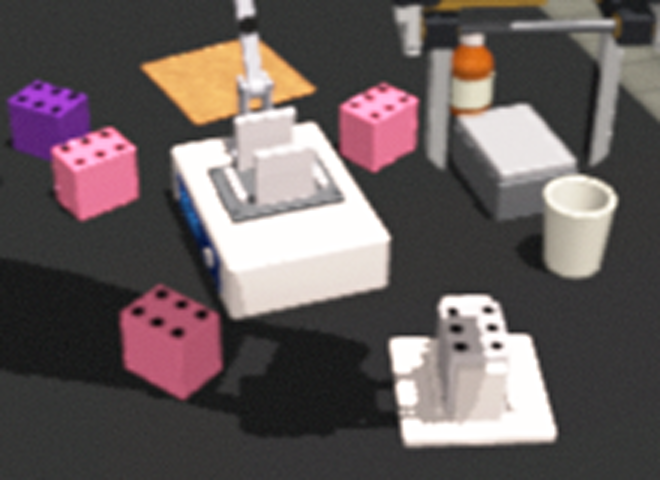

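Bystanders and look-alikes stand where they were, and the lever is open. The block sits between the cheeks at wrist (320,105). One last numeric check of seat height before handing in.

```bash
python3 - <<'E'
from h import *
import pickle
W,S,D=pickle.load(open("w9.pkl","rb"))
k=lambda x,y:(190+x/3-.33,130+y/3-.33);m=lambda x,y:(200+x/3-.33,150+y/3-.33)
# corners order: dock(-x,-y),(+x,-y),(-x,+y),(+x,+y)
w=[(308,122),(331,122),(308,88),(331,88)];s=[(65,416),(73,447),(118,398),(127,428)];d=[(460,346),(496,345),(453,313),(488,310)]
P=[]
for a,b,c in zip(w,s,d):
    p,e=tri([ray(W,*a,True),ray(S,*k(*b)),ray(D,*m(*c))]);P.append(p);print(p.round(4),np.round(e,4))
o=np.array([.5738,-.2718,0]);print((Rz(-15.7).T@(np.mean(P,0)-o)).round(4))
E
```

```text
[ 0.5535 -0.2899  0.0684] [0.0008 0.0006 0.0007]
[ 0.5814 -0.2977  0.0683] [0.001  0.0006 0.001 ]
[ 0.5652 -0.2478  0.0665] [0.0006 0.0005 0.0001]
[ 0.5933 -0.2554  0.068 ] [0.0009 0.0007 0.0006]
[-0.0002 -0.001   0.0678]
```

Top at 0.068 m against 0.070 expected (calibration is good to about 2 mm), level, and centred within 1 mm, so the block is fully home.

```bash
python3 - <<'E'
from h import *
print(r.get_time()); job.job_done()
E
```

```text
39.6167
the job is handed in; nothing more can be done
```

I flipped the clamp past upright and it has stayed open since. I then lifted the block over the lever and set it upright on the cork mat. There I let go, re-gripped it by its long faces and lowered it into the dock. The job was handed in at 39.6 s.

**Last checks:**
- **Seating:** the block touched down at the expected floor height. Its top measured 68 mm against the 70 mm expected, which is within the 2 mm calibration. It is level and within 1 mm of the dock's centre.
- **Surroundings:** in the last pictures the lever is open, the bottle, beaker, tip box and look-alikes look unmoved, and the gripper is clear of everything.
- **Disagreements:** just before lowering, the wrist view put the block about 1.3 mm off against the dock. I applied half of that, well inside the 3.5 mm play, and no check failed.

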